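# Put the swapped tagine lids back on their own dishes

## Task

Customers have mixed up the lids of the three small tagines: put every lid back on the dish of its own colour, seated level inside the rim; the cork mat is free for a lid that has to wait. It is glazed pottery, so set the lids down without dropping or tipping them, and leave the dishes and the other pottery standing where they are.

Things in the scene. Friction and masses are not known exactly. Their poses are not given: they have to be found in the camera images.
- lid_blue: Blue glazed conical tagine lid, loose, 109 mm tall, about 220 g. Origin: centre of its flat underside, z up. Foot 90 mm across, neck 21 mm at height 80 to 86; above it the round knob, 29 mm across from 91 to 106 mm: grip it from above at 98 mm, from any side. Starts on a dish of another colour; fits every dish alike.
- lid_red: Red glazed conical tagine lid, loose, 109 mm tall, about 220 g. Origin: centre of its flat underside, z up. Foot 90 mm across, neck 21 mm at height 80 to 86; above it the round knob, 29 mm across from 91 to 106 mm: grip it from above at 98 mm, from any side. Starts on a dish of another colour; fits every dish alike.
- lid_green: Green glazed conical tagine lid, loose, 109 mm tall, about 220 g. Origin: centre of its flat underside, z up. Foot 90 mm across, neck 21 mm at height 80 to 86; above it the round knob, 29 mm across from 91 to 106 mm: grip it from above at 98 mm, from any side. Starts on a dish of another colour; fits every dish alike.
- dish_blue: Blue glazed round dish, loose, 126 mm across, 32 mm tall, about 360 g; its rim shows round the lid. Origin: centre of its underside, on the table, z up. Inside, 20 mm up, a level ledge 102 mm across carries a lid's foot (a seated lid's origin is 20 mm above the dish's); the rim above flares to 117 mm inside and guides the lid in.
- dish_red: Red glazed round dish, loose, 126 mm across, 32 mm tall, about 360 g; its rim shows round the lid. Origin: centre of its underside, on the table, z up. Inside, 20 mm up, a level ledge 102 mm across carries a lid's foot (a seated lid's origin is 20 mm above the dish's); the rim above flares to 117 mm inside and guides the lid in.
- dish_green: Green glazed round dish, loose, 126 mm across, 32 mm tall, about 360 g; its rim shows round the lid. Origin: centre of its underside, on the table, z up. Inside, 20 mm up, a level ledge 102 mm across carries a lid's foot (a seated lid's origin is 20 mm above the dish's); the rim above flares to 117 mm inside and guides the lid in.
- cork_mat: Round cork mat, 130 mm across, 6 mm thick, fixed and empty: a free spot on which a lid can stand. Origin: centre of its underside on the table, z up.
- jar: Bystander: round mustard-yellow jar with plum dots, 86 mm across, 82 mm tall, loose. Origin: centre of its underside.
- bowls: Bystander: stack of three small turquoise and cream bowls, 100 mm across, 52 mm tall, one loose body. Origin: centre of its underside.
- beaker: Bystander: cream pottery beaker with turquoise and plum dots, 74 mm across, 90 mm tall, loose. Origin: centre of its underside.

How it is judged:
On the way, in this order (a step that is already met when the one before it is completed fails the run):
1. a lid stands parked off the dishes, on the mat or the table, to free its dish (((height (world z) of lid_blue below 0.012 m and angle between lid_blue's own z axis and vertical below 0.2 rad and linear speed of lid_blue below 0.02 m/s and contact force between the fingers and lid_blue below 0.5 N) or (height (world z) of lid_red below 0.012 m and angle between lid_red's own z axis and vertical below 0.2 rad and linear speed of lid_red below 0.02 m/s and contact force between the fingers and lid_red below 0.5 N) or (height (world z) of lid_green below 0.012 m and angle between lid_green's own z axis and vertical below 0.2 rad and linear speed of lid_green below 0.02 m/s and contact force between the fingers and lid_green below 0.5 N))), for 0.2 s.
2. a first lid is seated on the dish of its colour (((horizontal distance between lid_blue and dish_blue below 0.01 m and z of lid_blue in the frame of dish_blue between 0.014 and 0.024 m and angle between lid_blue's own z axis and vertical below 0.08 rad and linear speed of lid_blue below 0.02 m/s and contact force between the fingers and lid_blue below 0.5 N) or (horizontal distance between lid_red and dish_red below 0.01 m and z of lid_red in the frame of dish_red between 0.014 and 0.024 m and angle between lid_red's own z axis and vertical below 0.08 rad and linear speed of lid_red below 0.02 m/s and contact force between the fingers and lid_red below 0.5 N) or (horizontal distance between lid_green and dish_green below 0.01 m and z of lid_green in the frame of dish_green between 0.014 and 0.024 m and angle between lid_green's own z axis and vertical below 0.08 rad and linear speed of lid_green below 0.02 m/s and contact force between the fingers and lid_green below 0.5 N))), for 0.2 s.
3. a second lid is seated on the dish of its colour ((((horizontal distance between lid_blue and dish_blue below 0.01 m and z of lid_blue in the frame of dish_blue between 0.014 and 0.024 m and angle between lid_blue's own z axis and vertical below 0.08 rad and linear speed of lid_blue below 0.02 m/s and contact force between the fingers and lid_blue below 0.5 N) and (horizontal distance between lid_red and dish_red below 0.01 m and z of lid_red in the frame of dish_red between 0.014 and 0.024 m and angle between lid_red's own z axis and vertical below 0.08 rad and linear speed of lid_red below 0.02 m/s and contact force between the fingers and lid_red below 0.5 N)) or ((horizontal distance between lid_red and dish_red below 0.01 m and z of lid_red in the frame of dish_red between 0.014 and 0.024 m and angle between lid_red's own z axis and vertical below 0.08 rad and linear speed of lid_red below 0.02 m/s and contact force between the fingers and lid_red below 0.5 N) and (horizontal distance between lid_green and dish_green below 0.01 m and z of lid_green in the frame of dish_green between 0.014 and 0.024 m and angle between lid_green's own z axis and vertical below 0.08 rad and linear speed of lid_green below 0.02 m/s and contact force between the fingers and lid_green below 0.5 N)) or ((horizontal distance between lid_green and dish_green below 0.01 m and z of lid_green in the frame of dish_green between 0.014 and 0.024 m and angle between lid_green's own z axis and vertical below 0.08 rad and linear speed of lid_green below 0.02 m/s and contact force between the fingers and lid_green below 0.5 N) and (horizontal distance between lid_blue and dish_blue below 0.01 m and z of lid_blue in the frame of dish_blue between 0.014 and 0.024 m and angle between lid_blue's own z axis and vertical below 0.08 rad and linear speed of lid_blue below 0.02 m/s and contact force between the fingers and lid_blue below 0.5 N)))), for 0.2 s.
At the end, for the whole second after the job is handed in: Each lid released at rest on the dish of its own colour: within 10 mm of centre, its foot 14 to 24 mm above the dish's underside, level within 0.08 rad. Dishes level, at rest, within 30 mm of their start; jar, bowls and beaker upright within 30 mm of theirs (horizontal distance between lid_blue and dish_blue below 0.01 m and z of lid_blue in the frame of dish_blue between 0.014 and 0.024 m and angle between each of lid_blue, lid_red, lid_green, dish_blue, dish_red, dish_green's own z axis and vertical below 0.08 rad and linear speed of each of lid_blue, lid_red, lid_green, dish_blue, dish_red, dish_green below 0.02 m/s and contact force between the fingers and lid_blue below 0.5 N and horizontal distance between lid_red and dish_red below 0.01 m and z of lid_red in the frame of dish_red between 0.014 and 0.024 m and contact force between the fingers and lid_red below 0.5 N and horizontal distance between lid_green and dish_green below 0.01 m and z of lid_green in the frame of dish_green between 0.014 and 0.024 m and contact force between the fingers and lid_green below 0.5 N and distance of each of dish_blue, dish_red, dish_green, jar, bowls, beaker from where it was at the start of the episode below 0.03 m and angle between each of jar, bowls, beaker's own z axis and vertical below 0.2 rad); the robot touches nothing.
It fails at once if a lid is dropped: it moves faster than 0.5 m/s while not in the fingers ((linear speed of lid_blue above 0.5 m/s and contact force between the fingers and lid_blue below 0.1 N) or (linear speed of lid_red above 0.5 m/s and contact force between the fingers and lid_red below 0.1 N) or (linear speed of lid_green above 0.5 m/s and contact force between the fingers and lid_green below 0.1 N)).
It fails at once if a lid is tipped by more than 0.6 rad (angle between any of lid_blue, lid_red, lid_green's own z axis and vertical above 0.6 rad).
It fails at once if a dish is tipped by more than 0.35 rad or pushed more than 40 mm (angle between any of dish_blue, dish_red, dish_green's own z axis and vertical above 0.35 rad or distance of any of dish_blue, dish_red, dish_green from where it was at the start of the episode above 0.04 m).
It fails at once if the jar, bowls or beaker are knocked over or pushed more than 40 mm (angle between any of jar, bowls, beaker's own z axis and vertical above 0.5 rad or distance of any of jar, bowls, beaker from where it was at the start of the episode above 0.04 m).
It also fails if it takes over 93 s, if anything falls off the work surface, if the arm or the gripper's body presses on something with over 40 N, if the wrist force passes 120 N, or if a joint passes its speed limit or range.

## Robot

A 7-joint arm with a two-finger parallel gripper is mounted at the origin on the work surface. World frame = base frame: x ahead of the robot, y to its left, z up, the work surface at z = 0. Lengths are in m, angles in rad, forces in N, time in s.
With the tool pointing down it reaches from about 0.425 to 0.825 m from the base axis. Payload 3.6 kg.
Tool frame: the origin (TCP) lies where the fingers leave the gripper's body, on its centre line; the fingertips stand 73 mm ahead of it and the grasp point (between the pads) lies 54 mm ahead of it; x points along the fingers, y is the direction in which the jaws open and shut, and the axes are right-handed (so a half turn about x gives the same grasp; the last joint's range is limited). The gripper opens to 85 mm and grips with 20 to 120 N. Pads are 22 mm wide; open, the fingers measure 114 mm over their backs; the gripper's body (76 mm by 85 mm) begins 54 mm behind the grasp point. The pads swing forward as they close: fully open they stand 13 mm farther back than shut.
Start: joints at [-1.317, 0.615, -0.013, 1.423, 0.008, 1.103, -0.04], TCP at [0.18, 0.625, 0.304] pointing down, gripper open.
Joint ranges: [-3.12, 3.12], [-0.3, 2.06], [-1.34, 1.32], [0.26, 2.42], [-1.36, 4.5], [0.01, 1.98], [-2.84, 2.84]. Speed limits (rad/s): [2.79, 2.79, 3.14, 3.14, 3.14, 3.14, 3.14].

## Interface

Orientations are given as a unit quaternion [x, y, z, w].
In Python, from station import arm, snapshot, camera_info, ticket gives the robot as it stands. Calls block until the motion is done:
- arm.movep(position, orientation): joint-space move of the TCP to a pose.
- arm.line_to(position, velocity=0.15, ori=None): straight line of the TCP; ori=None keeps the orientation; velocity is the mean speed in m/s.
- arm.move_j(angles): joint-space move.
- arm.move_gripper(opening, effort=None): opening from 0.0 (shut) to 1.0 (fully open); effort is the grip in N (None keeps the last); returns when the fingers have stopped.
- arm.pause(seconds).
- arm.ik(position, orientation): joint angles nearest the present ones, or None.
- snapshot(name): name is "side" or "top" or "wrist"; returns the picture (400x640x3 uint8, blue, green, red); there is no depth.
- camera_info(name): a dict with "fx", "fy", "cx", "cy" (pixels), "R" (3x3) and "t" (3): a world point X has camera coordinates R X + t; the wrist camera has in their place "T_tool_cam" (4x4, takes a point from camera to tool coordinates, whose origin is the TCP and whose axes are the tool frame's). Camera axes: x right, y down, z forward; pixel columns grow to the right and rows downward; lengths in m; the calibration is good to about 2 mm. A picture is of the moment at which its call begins: read the wrist's pose just before it. camera_info takes no time and is no camera call.
A pose or a line that the arm cannot do raises arm.MotionError and nothing moves.
- ticket.finish_job(): hands the job in, once; it reports no verdict.
Readings, each from a call of its own:
- arm.read_time(): time.
- arm.read_joint_positions(): joint angles.
- arm.read_dq(): joint speeds.
- arm.read_effort(): joint torques, N m.
- arm.read_tool_pos(): TCP position.
- arm.read_eef_rot(): TCP orientation.
- arm.read_ft_force(): force on the tool from outside, world axes, zero at the start.
- arm.read_wrist_torque(): the same for the moment, N m.
- arm.read_opening(): opening from 0.0 (shut) to 1.0 (fully open).
Only numpy, scipy, OpenCV 4.12 (cv2) and the standard library are available. Lean on these libraries where they do the work, as an engineer would, in place of code of your own. Each camera call takes 0.05 s, during which the arm holds its last target. There are 200 camera calls.

## Working session

There is one attempt and no reset: what is moved stays moved. The work goes in short steps, each a Python script; the robot and the scene stay as the last script left them, time stands still between calls to the robot, and variables do not carry over. Pictures are saved under pics/ and viewed, about 12 in all and at most 16, crops included, and the job is handed in when it is done.

```bash
mkdir -p pics; python3 - <<'E'
from station import arm, snapshot, camera_info, ticket
import cv2
for n in ("top","side"):
    cv2.imwrite(f"pics/{n}0.png", snapshot(n)); i=camera_info(n)
    print(n,{k:(v if not hasattr(v,'tolist') else v.tolist()) for k,v in i.items()})
print(arm.read_tool_pos(),arm.read_eef_rot(),arm.read_time(), camera_info("wrist"))
E
```

```text
top {'fx': 493.6159549876625, 'fy': 493.6159549876625, 'cx': 324.9108656036922, 'cy': 204.4994015465842, 'R': [[0.000746434641160003, -0.9999989415782977, 0.0012488705337631995], [-0.986368104838768, -0.0009417633784479943, -0.16455113138023666], [0.16455213335628127, -0.0011090193968727115, -0.9863677638101691]], 't': [-0.005440572931532543, 0.5673888872322024, 1.3445620016928503]}
side {'fx': 442.5119067016337, 'fy': 442.5119067016337, 'cx': 318.3133714680935, 'cy': 202.37167584252916, 'R': [[-0.9194778999727438, -0.3926454513089246, -0.019746924523160937], [-0.2720094415734758, 0.6716366654788202, -0.6891408080206668], [0.28385076212086946, -0.6282783930320239, -0.7243583406660677]], 't': [0.5255799838380039, 0.17390963154807604, 0.8593473332573333]}
[0.17997103 0.62402766 0.30282441] [ 0.09808143  0.70025881 -0.0997621   0.70004654] 0.1 {'fx': 290.1815869426198, 'fy': 290.1815869426198, 'cx': 314.97924956293326, 'cy': 197.27565211698735, 'T_tool_cam': array([[-7.63238819e-05, -2.62458164e-01,  9.64943369e-01,
        -6.93402264e-02],
       [ 9.99999957e-01,  2.54591172e-04,  1.48343846e-04,
         7.14543434e-04],
       [-2.84600117e-04,  9.64943339e-01,  2.62458133e-01,
        -6.60112643e-02],
       [ 0.00000000e+00,  0.00000000e+00,  0.00000000e+00,
         1.00000000e+00]])}
```

View pics/top0.png

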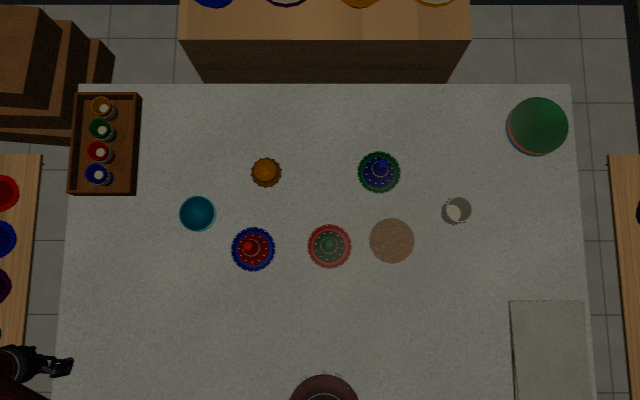

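View pics/side0.png

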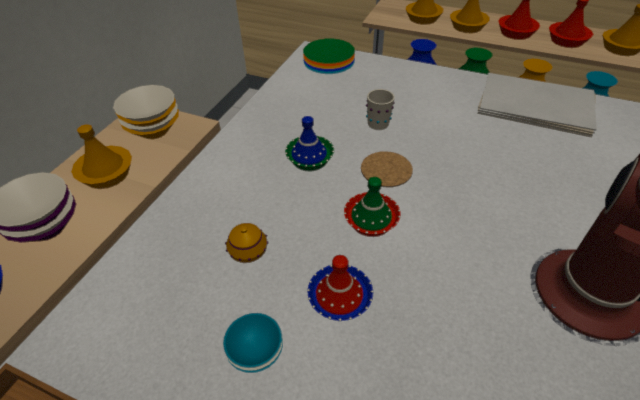

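Top view: the red lid sits on the blue dish at (253,249), the green lid on the red dish at (330,246) and the blue lid on the green dish at (379,172). The mat is at (392,241), jar (266,172), bowls (198,213), beaker (457,210). The side view agrees. Plan: green to mat, red to red dish, blue to blue dish, then green to green dish.

```bash
cat > vis.py <<'E'
import numpy as np, cv2
from station import camera_info
def to_plane(cam,uv,z):
    i=camera_info(cam); R=np.array(i['R']);t=np.array(i['t'])
    uv=np.atleast_2d(uv).astype(float)
    d=np.c_[(uv[:,0]-i['cx'])/i['fx'],(uv[:,1]-i['cy'])/i['fy'],np.ones(len(uv))]@R
    c=-R.T@t
    return c[:2]+d[:,:2]*((z-c[2])/d[:,2])[:,None]
def mask(img,col,uv,r):
    h,s,v=cv2.split(cv2.cvtColor(img,cv2.COLOR_BGR2HSV))
    hue={'blue':(105,130),'green':(50,90),'red':(165,8),'cork':(8,20)}[col]
    m=((h>=hue[0])&(h<=hue[1])) if hue[0]<hue[1] else ((h>=hue[0])|(h<=hue[1]))
    m=m&(s>(45 if col=='cork' else 80))
    yy,xx=np.indices(h.shape); m&=np.hypot(xx-uv[0],yy-uv[1])<r
    return m.astype(np.uint8)
def disc(img,cam,col,uv,r,z):
    p=cv2.findNonZero(mask(img,col,uv,r)).reshape(-1,2)
    w=to_plane(cam,cv2.convexHull(p).reshape(-1,2),z).astype(np.float32)
    e=cv2.fitEllipse(w*1000)   # mm: centre, axes
    return np.round(e[0],1),np.round(e[1],1),np.round(cv2.minEnclosingCircle(w*1000)[0],1)
E
python3 - <<'E'
import cv2,numpy as np
from vis import *
T=cv2.imread('pics/top0.png');S=cv2.imread('pics/side0.png')
for c,ut,us in (('green',(379,172),(310,152)),('blue',(253,249),(340,292)),('red',(330,246),(372,213))):
    print('dish',c,disc(T,'top',c,ut,26,.030),disc(S,'side',c,us,36,.030))
print('mat',disc(T,'top','cork',(392,241),25,.006),disc(S,'side','cork',(387,169),28,.006))
for n,u in (('jar',(266,172)),('bowls',(198,213)),('beaker',(457,210))): print(n,to_plane('top',u,.06))
# knobs: guess pixel centre, blob of lid colour near it
for c,ut,us in (('blue',(382,164),(307,121)),('red',(249,247),(340,263)),('green',(329,243),(374,184))):
    for cam,I,u,r in (('top',T,ut,6),('side',S,us,8)):
        print('knob',c,cam,to_plane(cam,u,.118))
h=[cv2.resize(I[y-32:y+32,x-32:x+32],(260,260),interpolation=cv2.INTER_CUBIC) for I,(x,y) in ((T,(379,172)),(T,(253,249)),(T,(330,246)),(S,(310,140)),(S,(340,280)),(S,(372,203)))]
cv2.imwrite('pics/crops.png',np.vstack([np.hstack(h[:3]),np.hstack(h[3:])]))
E
```

```text
dish green (array([ 666.4, -159.4]), array([121.8, 122.9]), array([ 666.5, -159.1])) (array([ 662.5, -153.4]), array([119.2, 135.9]), array([ 660.1, -151.9]))
dish blue (array([443.8, 198.2]), array([122.7, 124. ]), array([443.7, 198.5])) (array([441.8, 199. ]), array([122.4, 123.1]), array([441.5, 199. ]))
dish red (array([452.1, -16.4]), array([124.2, 124.8]), array([452.2, -16. ])) (array([449.6, -13.7]), array([122.4, 130.6]), array([449. , -12.4]))
mat (array([ 471.1, -195.9]), array([129.8, 131.4]), array([ 471.2, -196. ])) (array([ 466.5, -179.7]), array([127.6, 165.1]), array([ 467. , -174.5]))
jar [[0.65808127 0.16143252]]
bowls [[0.54089953 0.34829997]]
beaker [[ 0.55002847 -0.373247  ]]
knob blue top [[ 0.6670012  -0.15955387]]
knob blue side [[ 0.66650139 -0.15894376]]
knob red top [[0.44182376 0.19505874]]
knob red side [[0.44266918 0.19936557]]
knob green top [[ 0.45255244 -0.01574668]]
knob green side [[ 0.44974628 -0.01190388]]
```

View pics/crops.png

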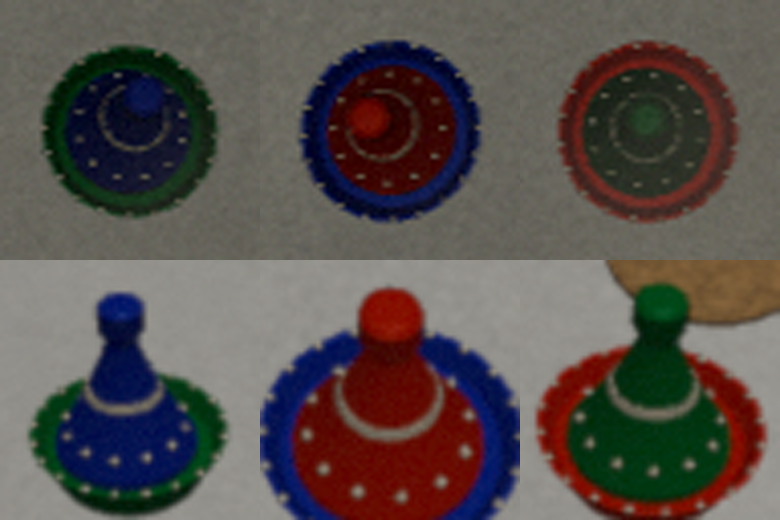

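Crops confirm the knobs at the lid centres. The knob and rim estimates agree to about 3 mm, and radii and reach are plausible. The side-view mat fit is spoiled by the green knob covering part of it, so I'll use the top-view values. Next I'll move above the green lid and check with the wrist camera.

```bash
cat > mv.py <<'E'
import numpy as np
from scipy.spatial.transform import Rotation as Ro
from station import arm, snapshot, camera_info, ticket
P={'green':(.666,-.158),'blue':(.443,.1985),'red':(.4515,-.0155),'mat':(.471,-.195)}
Z=.172; HI=.305
def ori(a):
    x=np.array([0,0,-1.]);y=np.array([np.cos(a),np.sin(a),0])
    return Ro.from_matrix(np.c_[x,y,np.cross(x,y)]).as_quat()
def best(xy,z=HI):
    c=[]
    for a in np.arange(-np.pi,np.pi,np.pi/8):
        q=arm.ik([*xy,z],ori(a))
        q2=arm.ik([*xy,.155],ori(a))
        if q is not None and q2 is not None: c.append((np.max(np.abs(q-np.array(arm.read_joint_positions()))),a))
    return min(c)[1] if c else None
def lower_to_contact(xy,z,maxdown=.008):
    arm.line_to([*xy,z+.003],.06); arm.pause(.3)
    f0=arm.read_ft_force()[2]; d=.003
    while d>-maxdown:
        d-=.001; arm.line_to([*xy,z+d],.02)
        f=arm.read_ft_force()[2]-f0
        if f>1.2: break
    print('contact at',round(d,4),'df',round(f,2),'t',arm.read_time())
E
python3 - <<'E'
from mv import *
import cv2
for k,v in P.items(): print(k,best(v))
a=best(P['red']); arm.movep([*P['red'],HI],ori(a))
q=np.array(arm.read_joint_positions()); print(q.round(2),arm.read_tool_pos(),arm.read_time())
p=np.array(arm.read_tool_pos()); R=Ro.from_quat(arm.read_eef_rot()).as_matrix()
I=snapshot('wrist'); i=camera_info('wrist'); T=i['T_tool_cam']
def proj(X):
    c=T[:3,:3].T@(R.T@(np.array(X)-p)-T[:3,3]); return (int(i['fx']*c[0]/c[2]+i['cx']),int(i['fy']*c[1]/c[2]+i['cy']))
t=np.linspace(0,2*np.pi,60)
x,y=P['red']
for r,z in ((.063,.030),(.0145,.118+.008)):
    for b in t: cv2.circle(I,proj([x+r*np.cos(b),y+r*np.sin(b),z]),1,(255,255,0),-1)
cv2.imwrite('pics/w1.png',I)
E
```

```text
green -1.5707963267948966
blue 0.0
red -0.7853981633974483
mat -1.5707963267948966
[-0.57  0.38  0.77  1.98 -0.34  0.91 -0.41] [ 0.45184281 -0.01435103  0.30483659] 2.5667
```

View pics/w1.png

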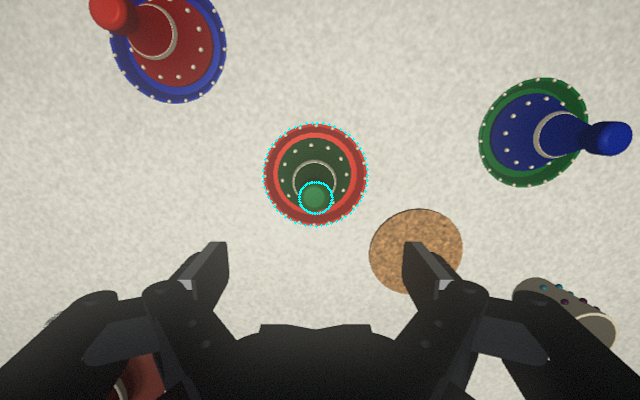

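The predicted rim and knob circles fall on the red rim (315,175) and the green knob (315,197), so the positions hold. Now I'll pick the green lid and park it on the mat.

```bash
cat >> mv.py <<'E'
def pick(xy,z):
    arm.line_to([*xy,z],.15); arm.move_gripper(0.0,40); arm.pause(.2)
    print('opening',arm.read_opening(),'tcp',np.round(arm.read_tool_pos(),4))
    arm.line_to([*xy,HI],.12); arm.pause(.2)
    print('lifted: opening',arm.read_opening(),'fz',arm.read_ft_force()[2])
def place(xy,z):
    arm.movep([*xy,HI],ori(best(xy))); lower_to_contact(xy,z)
    arm.move_gripper(.8); arm.pause(.3); arm.line_to([*xy,HI],.15); print('t',arm.read_time())
E
python3 - <<'E'
from mv import *
import cv2
pick(P['red'],Z); cv2.imwrite('pics/s2.png',snapshot('side')); place(P['mat'],Z-.014)
cv2.imwrite('pics/s3.png',snapshot('side')); T=snapshot('top'); cv2.imwrite('pics/t3.png',T)
S=cv2.imread('pics/s2.png')
cv2.imwrite('pics/c3.png',np.vstack([np.hstack([S,cv2.imread('pics/s3.png')])[:, :]])[::1,::1] if 0 else cv2.resize(np.vstack([S,cv2.imread('pics/s3.png')]),(480,600)))
E
```

```text
opening 0.3164590137298264 tcp [ 0.4513 -0.0151  0.1723]
lifted: opening 0.3206713374913122 fz -2.6604387340357367
contact at 0.0 df 4.56 t 10.275
t 12.1833
```

View pics/c3.png

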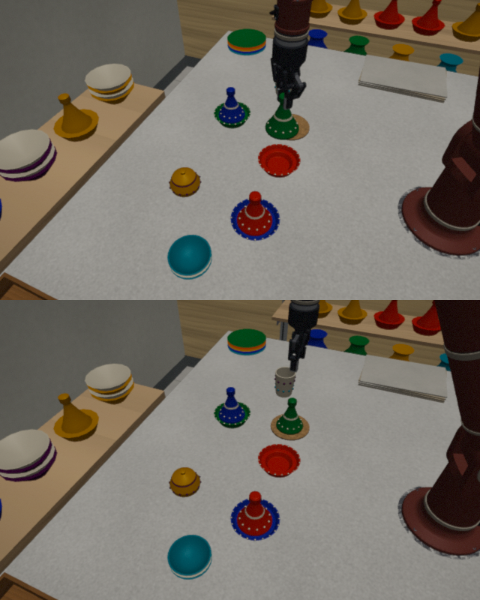

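Top half: the green lid hangs level. Bottom half: it stands upright and released on the mat at about (291,418), and the red dish at (278,460) is empty and unmoved. Next is red to the red dish.

```bash
python3 - <<'E'
from mv import *
from vis import disc
import cv2
T=cv2.imread('pics/t3.png')
print('red dish',disc(T,'top','red',(330,246),26,.030))
b=P['blue']; arm.movep([*b,HI],ori(best(b))); pick(b,Z); place(P['red'],Z)
g=P['green']; arm.movep([*g,HI],ori(best(g)))
S=snapshot('side'); T=snapshot('top'); cv2.imwrite('pics/t4.png',T)
print('blue dish',disc(T,'top','blue',(253,249),26,.030))
cv2.imwrite('pics/c4.png',np.vstack([S[80:340,200:560],cv2.resize(T[130:290,180:480],(360,192))]))
E
```

```text
red dish (array([446.7, -21. ]), array([130.2, 138.3]), array([448.4, -22. ]))
opening 0.3153903098529922 tcp [0.4436 0.1987 0.1726]
lifted: opening 0.323170265055964 fz -1.9122318171156565
contact at 0.0 df 7.6 t 21.125
t 22.9333
blue dish (array([419.3, 155.7]), array([ 37., 118.]), array([443.4, 157.7]))
```

View pics/c4.png

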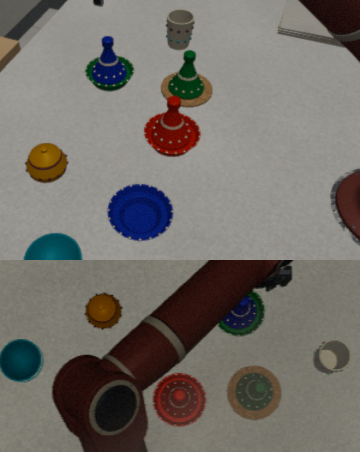

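The red lid is seated level in the red dish at (172,128) and the blue dish at (140,212) is empty. The two odd top-view fits are occlusions by the dark red arm. I'll recheck the blue dish with the side camera, then move blue to blue and green to green.

```bash
python3 - <<'E'
from mv import *
from vis import disc
import cv2
print('blue dish',disc(snapshot('side'),'side','blue',(340,292),36,.030))
g=P['green']; pick(g,Z); place(P['blue'],Z)
m=P['mat']; arm.movep([*m,HI],ori(best(m)))
S=snapshot('side'); cv2.imwrite('pics/s5.png',S)
print('green dish',disc(S,'side','green',(310,155),36,.030))
p=np.array(arm.read_tool_pos());
cv2.imwrite('pics/c5.png',np.vstack([S[80:340,200:560],cv2.resize(snapshot('wrist'),(360,225))]))
E
```

```text
blue dish (array([441.8, 199. ]), array([122.4, 123.3]), array([441.5, 199. ]))
opening 0.3180564871249765 tcp [ 0.6663 -0.1578  0.1728]
lifted: opening 0.32385728718535767 fz -0.8667568791635896
contact at 0.002 df 1.25 t 31.65
t 33.45
green dish (array([ 662.4, -152.7]), array([120.2, 134.7]), array([ 659.4, -153.2]))
```

View pics/c5.png

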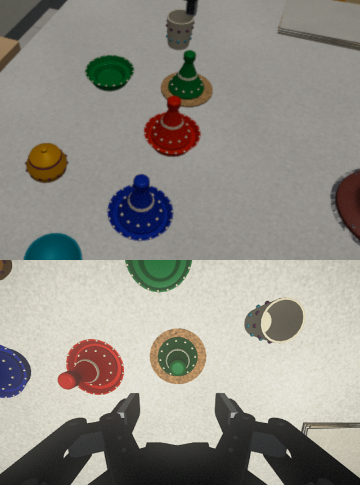

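The blue lid sits in the blue dish at (140,205). Its contact stop came 2 mm early, so I'll check it at the end. The green dish is unmoved and the green lid is centred on the mat, so I'll move it last.

```bash
sed -i 's/f>1.2/f>2.0/' mv.py; python3 - <<'E'
from mv import *
import cv2
pick(P['mat'],Z-.014); place(P['green'],Z)
b=P['blue']; arm.movep([*b,HI+.03],ori(best(b)))
p=np.array(arm.read_tool_pos()); R=Ro.from_quat(arm.read_eef_rot()).as_matrix()
I=snapshot('wrist'); i=camera_info('wrist'); T=i['T_tool_cam']
def proj(X):
    c=T[:3,:3].T@(R.T@(np.array(X)-p)-T[:3,3]); return (int(i['fx']*c[0]/c[2]+i['cx']),int(i['fy']*c[1]/c[2]+i['cy']))
for r,z in ((.063,.030),(.045,.020),(.0145,.126)):
    for t in np.linspace(0,2*np.pi,60): cv2.circle(I,proj([b[0]+r*np.cos(t),b[1]+r*np.sin(t),z]),0,(255,255,0),-1)
arm.move_j([-1.317,.615,-.013,1.423,.008,1.103,-.04])
S=snapshot('side'); t=snapshot('top'); cv2.imwrite('pics/t6.png',t)
crops=[cv2.resize(t[y-32:y+32,x-32:x+32],(240,240),interpolation=cv2.INTER_CUBIC) for x,y in ((379,172),(253,249),(330,246))]
cv2.imwrite('pics/c6.png',np.vstack([np.hstack([S[90:330,200:560],cv2.resize(I[60:300,140:500],(360,240))]),np.hstack(crops)]))
from vis import disc,to_plane
for c,u in (('green',(379,172)),('blue',(253,249)),('red',(330,246))): print(c,disc(t,'top',c,u,26,.030))
print(arm.read_time(),arm.read_ft_force())
E
```

```text
opening 0.3189990563909024 tcp [ 0.4713 -0.1947  0.1585]
lifted: opening 0.3209979106497284 fz -2.253128491799397
contact at 0.0 df 3.27 t 42.55
t 44.3583
green (array([ 666.5, -159.5]), array([121.9, 122.8]), array([ 666.6, -159.1]))
blue (array([443.8, 198.2]), array([122.8, 123.9]), array([443.7, 198.5]))
red (array([452.2, -16.4]), array([124.4, 124.8]), array([452.3, -16.2]))
47.8917 [-0.39611955 -1.3414534  -0.10928187]
```

View pics/c6.png

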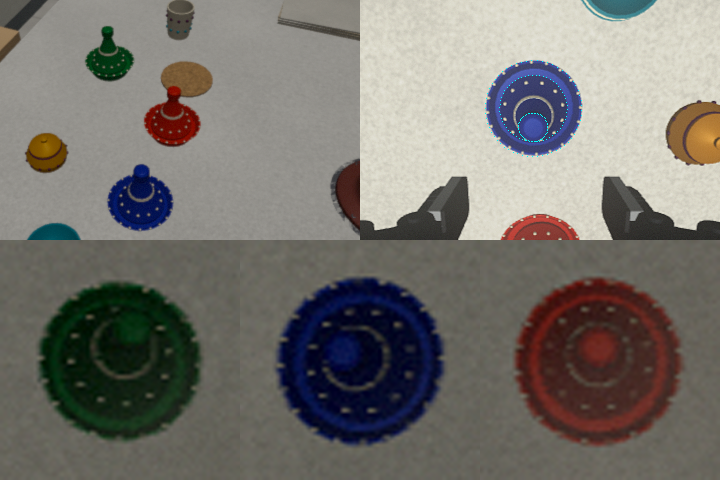

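All three lids are centred and level in the dishes of their own colour: green at (109,55), red at (173,115), blue at (140,195). The blue lid's predicted rim, foot and knob circles match the wrist view. The dishes moved no more than 0.2 mm by the top-view fits, and the arm is clear. I'm handing in.

```bash
python3 -c "
from station import ticket; print(ticket.finish_job())"
```

```text
the job is handed in; nothing more can be done
None
```

All three lids are back on the dishes of their own colour, and I handed the job in with the robot's clock at about 48 s of the 93 s. No verdict is reported.

**What I did:** I parked the green lid on the mat. Then I moved red to the red dish, blue to the blue dish, and green from the mat to the green dish. I lowered each lid slowly until I felt contact before releasing it.

**Last checks:**
- **Lids:** they look level and centred in the side, top and wrist views. Green and red made contact at exactly the expected seating height.
- **Dishes:** in the top-view fits they stayed within about 0.2 mm of where they started.
- **Jar, bowls and beaker:** they look untouched in the pictures. I did not measure their positions again.

**Checks that disagreed:**
- **Blue lid:** my contact test stopped 2 mm early, probably on a small force reading just over the threshold. The wrist view afterwards matched a fully seated lid.
- **Top-view dish fits:** two taken partway through were wrong, apparently because the arm was in the picture. For the blue dish a side view showed it had not moved, and the final top-view fits were clean.

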